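Feed a specimen puck to the reader's stop and lower the hood

ROBOT

A 6-joint arm with a two-finger parallel gripper is mounted at the origin on the work surface. World frame = base frame: x ahead of the robot, y to its left, z up, the work surface at z = 0. Lengths are in m, angles in degrees, forces in N, time in s.
With the tool pointing down it reaches from about 0.3 to 0.75 m from the base axis. Payload 8.5 kg.
Tool frame: the origin (TCP) lies midway between the tips of the shut fingers; the grasp point (between the pads) lies 19 mm behind it; z points along the fingers, y is the line along which they close (so a half turn about z gives the same grasp; the last joint's range is limited). The gripper opens to 85 mm and grips with 20 to 120 N. Pads are 22 mm wide; open, the fingers measure 114 mm over their backs; the gripper's body (76 mm by 85 mm) begins 54 mm behind the grasp point. The pads swing forward as they close: fully open they stand 13 mm farther back than shut.
Start: joints at [54.872, 21.807, 74.336, -0, 83.858, -12.336], TCP at [0.213, 0.507, 0.204] pointing down, gripper open.
Joint ranges: [-178.18, 178.18], [-50.72, 133.34], [12.68, 142.11], [-81.47, 261.47], [9.98, 163.14], [-165.26, 165.26]. Speed limits (degrees/s): [136.94, 136.94, 180, 180, 180, 180].

INTERFACE

Orientations are given as a 3x3 rotation matrix whose columns are the frame's x, y, z axes.
In Python, from rig import env, get_image, close_job gives the robot as it stands.
- The arm moves only by the tool step_arm, never from a script. Its argument "targets" is a list of rows, each a list of 2 entries, a list of its own where there are three numbers: the shift along the tool's x, y, z as a fraction of full scale, then the turn, a rotation vector about the tool's x, y, z as a fraction of full scale. In form: [[[x, y, z], [wx, wy, wz]], ...]. A call has 1 to 10 rows; each row is the pose to reach, as a shift and turn from the pose commanded when the call began, along the tool's axes at that moment; what a row does not reach only later rows make up. Full scale, the value 1, is 0.3 m for a shift and 45 degrees for a turn. A row lasts 1/12 s, in which the tool goes at most 41.7 mm and 7.16 degrees, less where a joint would pass 70% of its speed; a pose out of reach is approached as far as the arm can. A call with a number of a shift or a turn outside -1 to 1 is refused whole. A call with a gripper value outside its range is refused whole. "jaw" is the finger opening in mm, from 0 to 85.4, set as the call begins (left out, the last holds). The fingers move at their own pace and stop on an object; "grip_force" is the grip in N (left out, the last holds). Time passes only in rows, so rows that repeat a pose let the fingers close. It gives the time, the measured TCP pose, the force, the opening and the grip force at its end, in the units of the state.
- env.observe(): the state, without advancing time (a new reading comes with each control period).
- get_image(name): name is "side" or "top" or "wrist"; returns a dict with "img" (480x640x3 uint8, red, green, blue), "z_map" (480x640 float32, m along the optical axis (not along the pixel's ray), 0 where there is no reading), "intrinsics" (3x3 intrinsics, pixels), "rvec" (rotation vector, rad) and "tvec" (3), from world to camera coordinates, as OpenCV has them. Camera axes: x right, y down, z forward; pixel columns grow to the right and rows downward; lengths in m; the calibration is good to about 2 mm. A picture is of the moment at which its call begins.
- close_job(): hands the job in; it is judged then, once.
The state is a dict: "time_s": time; "q": joint angles; "qvel": joint speeds; "joint_efforts": joint torques, N m; "position": TCP position; "tool_rot": TCP orientation; "ft_force": force on the tool from outside, world axes, zero at the start; "wrist_torque": the same for the moment, N m; "grip_width": finger opening in m; "gripper_force": force on a finger pad.
Only numpy, scipy, OpenCV 4.12 (cv2) and the standard library are available. Lean on these libraries where they do the work, as an engineer would, in place of code of your own. Each camera call takes 0.05 s, during which the arm holds its last target. There are 200 camera calls.

TASK

Slide the specimen puck down the reader's sloped chute, without lifting it out, until it rests against the small sprung stop at the bottom, pressing lightly so that the stop is not forced back. Then swing the raised white hood down over it until it is fully shut, pushing it slowly so that it does not slam, and leave the other things on the bench where they are.

Things in the scene. Friction and masses are not known exactly. Their poses are not given: they have to be found in the camera images.
- puck: Aluminium specimen puck with an amber resin face, an upright-sided disc 44 mm in diameter and 26 mm high, about 0.11 kg. It lies flat on the upper part of the chute. Origin: centre of its underside; its z axis is its own axis. Friction holds it wherever it is left on the slope.
- chute: The reader's chute: a straight steel channel, 48 mm wide inside, between side rails 6 mm thick and 12 mm high above its floor. Origin on the floor's centre line, 62 mm above the bench, 88 mm uphill of stop_face; the channel runs from x = -0.155 to 0.110. x points down the slope and dips 0.21 rad (12 degrees) below level, y level to the left, z square to the floor.
- stop_face (a point): Point on the chute floor, on its centre line, at the uphill face of the stop when the stop is at rest; fixed to the chute, it does not move when the stop yields. Same axes as the chute: x down the slope, y level to the left, z square to the floor. The puck touches the resting stop when its origin is at x = -0.022 here.
- stop (a joint): How far the stop is pushed back down the slope, m: 0 at rest, 0.012 at its end. The stop is a dark steel block 34 mm wide, its top 21 mm above the chute floor; it starts to yield at about 4 N and then 0.7 N per mm, and springs back. More than 0.008 counts as forced.
- hood (a joint): Angle of the hood, rad: 0 fully shut (level), grows as it opens; it starts raised at 1.4 to 1.7 (about upright) and its hinge is stiff enough to hold it wherever it is left, so it must be pushed all the way (about 4 to 6 N near its free edge when upright, less lower down).
- hood_hinge (a point): Middle of the hood's hinge line, on the left side of the chute (as seen looking down the slope), 95 mm above the bench. Its axes turn with the hood: x along the hinge line (level, pointing downhill); -y from the hinge to the free edge; z is square to the panel, out of its outer face (up when shut, to the left, away from the chute, when upright).
- hood_edge (a point): Middle of the hood's free edge, on the outer face. Same axes as hood_hinge. The hood is a white panel, 150 mm along the hinge, 175 mm from hinge to free edge, with the outer face 8 mm above the hinge line, 0.7 kg; shallow lips hang 13 mm from the inner face at the free edge. Shut, it covers the stop and the puck with about 15 mm to spare.
- eyepiece: Black eyepiece barrel, 44 mm in diameter, 60 mm high, standing on the bench to the left of the reader. Not to be disturbed. Origin: centre of its underside.
- dish: Closed petri dish, 92 mm in diameter, 16 mm high, lying on the bench to the left of the reader. Not to be disturbed. Origin: centre of its underside.
- jar: Amber jar, 52 mm in diameter, 85 mm high, standing on the bench to the right of the reader. Not to be disturbed. Origin: centre of its underside.
There are look-alikes about, which are no part of the job. There is more than one size of the puck; the one meant has the size given above.

How it is judged (in metres and radians):
On the way:
1. the puck lies on the chute against the stop while the hood is still open (x of puck in the frame of stop_face above -0.025 m and z of puck in the frame of stop_face below 0.005 m and value of joint hood above 1 rad), for 0.2 s.
At the end, for the whole second after the job is handed in: The puck lies flat on the chute floor, at rest, against the stop (gap under 3 mm), and the hood is shut (within 0.04 rad of fully closed) (x of puck in the frame of stop_face between -0.025 and -0.017 m and y of puck in the frame of stop_face between -0.006 and 0.006 m and z of puck in the frame of stop_face between -0.004 and 0.005 m and angle between the z axis of puck and the z axis of stop_face, either way round below 0.12 rad and linear speed of puck below 0.02 m/s and value of joint hood below 0.04 rad); the robot touches nothing.
It fails at once if the stop is forced back more than 8 mm (value of joint stop above 0.008 m).
It fails at once if the hood slams: faster than 1.5 rad/s in its last 0.3 rad (value of joint hood below 0.3 rad and velocity of joint hood below -1.5 rad/s).
It fails at once if the puck is lifted more than 12 mm off the chute floor (z of puck in the frame of stop_face above 0.012 m).
It fails at once if the eyepiece, dish or jar is moved more than 20 mm (distance of any of eyepiece, dish, jar from where it was at the start of the episode above 0.02 m).
It also fails if it takes over 53 s, if anything falls off the work surface, if the arm or the gripper's body presses on something with over 40 N, if the wrist force passes 120 N, or if a joint passes its speed limit or range.

## Working session

There is one attempt and no reset: what is moved stays moved. The work goes in short steps, Python scripts to look and compute and a tool call to move; the robot and the scene stay as the last step left them, time stands still between calls to the robot, and variables do not carry over. Pictures are saved under pics/ and viewed, at most 10 in all, crops included, and the job is handed in when it is done.

Besides the shell and the picture viewer there is one more tool, called after "Request:" as a command line: name --argument value ..., lists and objects as JSON in quotes. step_arm: Moves the arm, as the interface text tells. Its arguments: {"type":"object","properties":{"targets":{"type":"array","items":{"type":"array"}},"jaw":{"type":"number"},"grip_force":{"type":"number"}},"required":["targets"]}

```bash
mkdir -p pics
cat > h.py <<'E'
import numpy as np, cv2
from rig import env, get_image, close_job
def snap(n,f=None):
    d=get_image(n)
    if f: cv2.imwrite(f,d["img"][:,:,::-1])
    return d
def pts(d):
    K=d["intrinsics"];R=cv2.Rodrigues(np.array(d["rvec"],float))[0];t=np.array(d["tvec"],float).ravel()
    v,u=np.mgrid[:480,:640];z=d["z_map"]
    c=np.stack([(u-K[0,2])/K[0,0]*z,(v-K[1,2])/K[1,1]*z,z],-1)
    w=(c-t)@R; w[z==0]=np.nan
    return w
E
python3 - <<'E'
from h import *
import pickle
ims={n:snap(n) for n in("side","top")}
pickle.dump(ims,open("i0.pkl","wb"))
for n in ims: cv2.imwrite(f"pics/{n}0.png",ims[n]["img"][:,:,::-1])
s=env.observe();print(s)
E
```

```text
{'time_s': 0.1, 'q': array([ 5.48701541e+01,  2.18353885e+01,  7.43806339e+01, -6.31842158e-04,
        8.38608794e+01, -1.23348280e+01]), 'qvel': array([-0.03956764, -0.13908041, -0.11378817, -0.01745322, -0.09284821,
       -0.02422139]), 'joint_efforts': array([ 4.13684640e-03, -4.49214041e+01, -2.31657028e+01, -1.43926568e-04,
        3.62410443e-03,  5.88534226e-05]), 'position': array([0.21289591, 0.50677428, 0.20348857]), 'tool_rot': array([[-9.21897199e-01,  3.87433830e-01, -7.63369464e-04],
       [ 3.87434484e-01,  9.21896579e-01, -1.10401746e-03],
       [ 2.76013986e-04, -1.31354625e-03, -9.99999099e-01]]), 'ft_force': array([0.29703419, 0.32005063, 0.33427353]), 'wrist_torque': array([-0.03834279,  0.00137773,  0.03707682]), 'gripper_force': 0.0, 'grip_width': 0.08561290452875767}
```

View pics/top0.png

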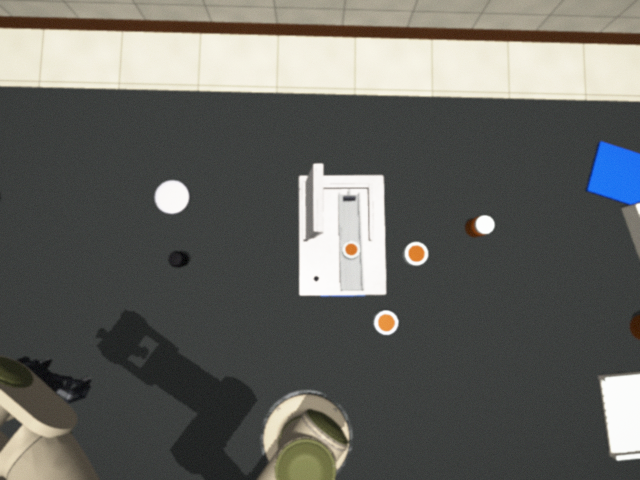

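View pics/side0.png

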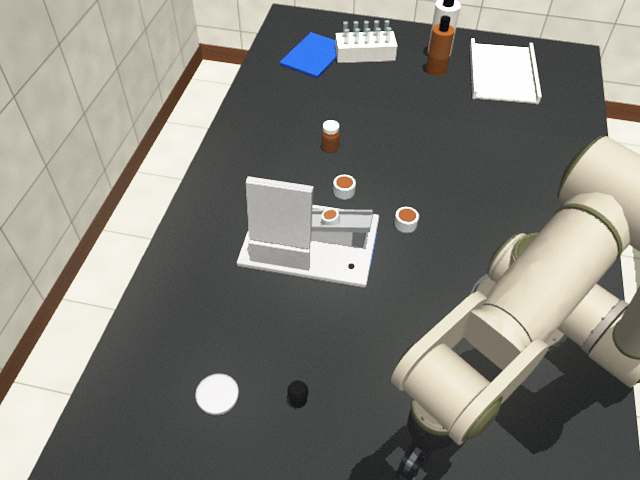

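Top view: the pucks that could be confused are at (351,249) on the chute, and at (416,254) and (386,322) on the bench, which are larger. I choose the one on the chute. The stop is at (349,198), the hood at (315,205), the dish at (172,197), the eyepiece at (178,259) and the jar at (484,225). The side view shows the hood upright at (280,215).

Run:
```python
from h import *
import pickle
ims=pickle.load(open("i0.pkl","rb"))
t=ims["top"];w=pts(t);np.set_printoptions(precision=4,suppress=True)
# orange blobs, both views
for n in ims:
    W=pts(ims[n]);hsv=cv2.cvtColor(ims[n]["img"],cv2.COLOR_RGB2HSV)
    m=((hsv[...,0]<16)&(hsv[...,1]>150)&(hsv[...,2]>120)).astype(np.uint8)
    k,l,st,c=cv2.connectedComponentsWithStats(m)
    for i in range(1,k):
        if st[i,4]>25: print(n,c[i],st[i,4],np.nanmedian(W[l==i],0),np.nanmax(W[l==i],0)-np.nanmin(W[l==i],0))
for name,(u,v) in dict(chute_up=(350,280),chute_mid=(350,262),chute_lo=(350,215),lo2=(350,207),stop=(349,198),hoodtop=(318,170),hoodtop2=(310,240),base=(305,285),dish=(172,197),eye=(178,255),jar=(484,225)).items(): print(name,w[v,u])
# row profiles
for v in (215,270): print([ (u,*np.round(w[v,u],3)) for u in range(332,370,2)])
# chute floor fit
a=w[203:236,345:356].reshape(-1,3);b=w[264:288,345:356].reshape(-1,3);P=np.r_[a,b];P=P[np.isfinite(P).all(1)]
A=np.c_[P[:,:2],np.ones(len(P))];s,r,_,_=np.linalg.lstsq(A,P[:,2],rcond=None);print("floor",s,np.arctan(np.hypot(*s[:2])),np.arctan2(-s[1],-s[0]),np.std(A@s-P[:,2]))
# hood points
W=pts(ims["side"]);a=W[190:235,255:305].reshape(-1,3);a=a[np.isfinite(a).all(1)];c=a.mean(0);U,S,V=np.linalg.svd(a-c,full_matrices=False);print("hood outer",c,V[2],S)
c=cv2.resize(t["img"][160:305,285:440],(775,600)[0:2] if 0 else (620,580),interpolation=cv2.INTER_CUBIC);cv2.imwrite("pics/crop.png",c[:,:,::-1])
for p in [(247,179),(313,186),(310,268),(249,264)]: print(p,W[p[1]+2,p[0]+(2 if p[0]<280 else -3)])
```

```text
side [443.      31.1579] 152 [ 0.3003 -0.9044  0.1487] [0.0655 0.0713 0.0359]
side [330.5968 136.1129] 62 [ 0.564  -0.4378  0.0577] [0.0427 0.0307 0.0196]
side [344.2319 181.9348] 138 [ 0.4929 -0.2854  0.0364] [0.0423 0.0417 0.0129]
side [406.9259 214.6914] 162 [ 0.309  -0.2042  0.0366] [0.0429 0.048  0.0165]
side [329.5972 214.2361] 72 [ 0.4971 -0.1048  0.0987] [0.0277 0.0308 0.013 ]
top [350.6829 248.9512] 82 [ 0.4938 -0.1053  0.0974] [0.0261 0.0255 0.0134]
top [416.0056 253.0791] 177 [ 0.4899 -0.286   0.0349] [0.038  0.0395 0.0115]
top [385.8728 322.2717] 173 [ 0.306  -0.2051  0.0356] [0.0391 0.0381 0.0119]
chute_up [ 0.4152 -0.1043  0.0883]
chute_mid [ 0.4612 -0.1045  0.0815]
chute_lo [ 0.5881 -0.1063  0.0493]
lo2 [ 0.6101 -0.1063  0.0467]
stop [ 0.6314 -0.1021  0.0633]
hoodtop [ 0.6548 -0.0168  0.2636]
hoodtop2 [ 0.5223 -0.0004  0.0162]
base [0.4001 0.0111 0.015 ]
dish [0.6338 0.378  0.019 ]
eye [0.4737 0.3426 0.0585]
jar [ 0.563  -0.4539  0.0814]
[(332, np.float64(0.592), np.float64(-0.06), np.float64(0.016)), (334, np.float64(0.592), np.float64(-0.065), np.float64(0.015)), (33
[... 1946 characters left out ...]
float64(0.441), np.float64(-0.126), np.float64(0.078)), (360, np.float64(0.441), np.float64(-0.131), np.float64(0.079)), (362, np.float64(0.441), np.float64(-0.134), np.float64(0.095)), (364, np.float64(0.443), np.float64(-0.149), np.float64(0.013)), (366, np.float64(0.443), np.float64(-0.154), np.float64(0.017)), (368, np.float64(0.443), np.float64(-0.159), np.float64(0.018))]
floor [-0.2126  0.0074  0.1757] 0.2095587899988456 -0.035030342866930644 0.0021589441933576098
hood outer [0.5939 0.0008 0.195 ] [-0.022   0.9925  0.1205] [1.9635 1.5284 0.103 ]
(247, 179) [ 0.6645 -0.0125  0.2663]
(313, 186) [ 0.5268 -0.0203  0.2686]
(310, 268) [0.5263 0.017  0.0162]
(249, 264) [0.6673 0.0314 0.0089]
```

View pics/crop.png

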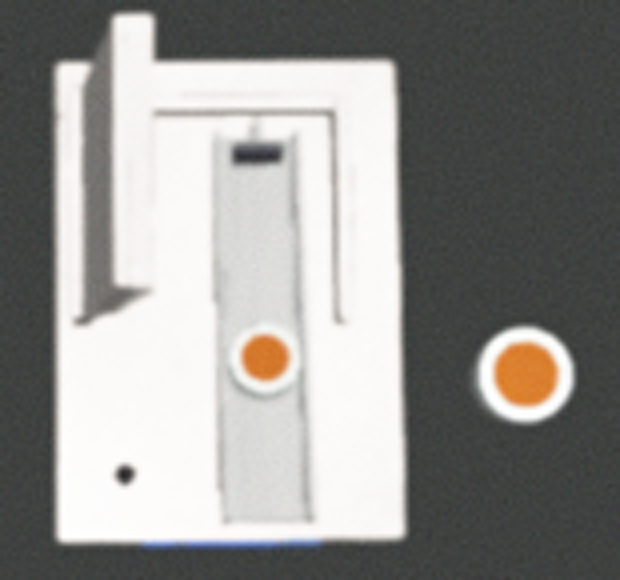

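The crop confirms the chute puck: it is narrower than the channel, with a small amber face at crop (265,357). The two bench pucks are visibly larger. I move behind it with the fingers shut.

Request:
step_arm --targets '[[[-0.752,-0.792,0],[0,0,-0.507]],[[-0.752,-0.792,0],[0,0,-0.507]],[[-0.752,-0.792,0],[0,0,-0.507]],[[-0.752,-0.792,0],[0,0,-0.507]],[[-0.752,-0.792,0],[0,0,-0.507]],[[-0.752,-0.792,0],[0,0,-0.507]],[[-0.752,-0.792,0],[0,0,-0.507]],[[-0.752,-0.792,0],[0,0,-0.507]],[[-0.752,-0.792,0],[0,0,-0.507]],[[-0.752,-0.792,0],[0,0,-0.507]]]' --jaw 0 --grip_force 30

```text
time_s: 0.93
position: [0.3297, 0.1988, 0.204]
tool_rot: [[-1.0, 0.005, -0.0], [0.005, 1.0, -0.0], [0.0, -0.0, -1.0]]
ft_force: [-0.3, 0.3, 0.3]
grip_width: 0.0002
gripper_force: 0.0
```

Request:
step_arm --targets '[[[-0.35,-1,0],[0,0,0]],[[-0.35,-1,0],[0,0,0]],[[-0.35,-1,0],[0,0,0]],[[-0.35,-1,0],[0,0,0]],[[-0.35,-1,0],[0,0,0]],[[-0.35,-1,0],[0,0,0]],[[-0.35,-1,0],[0,0,0]],[[-0.35,-1,0],[0,0,0]],[[-0.35,-1,0],[0,0,0]],[[-0.35,-1,0],[0,0,0]]]'

```text
time_s: 1.77
position: [0.4345, -0.0988, 0.2034]
tool_rot: [[-1.0, -0.0, -0.001], [-0.0, 1.0, 0.001], [0.001, 0.001, -1.0]]
ft_force: [-0.5, 0.2, -0.5]
grip_width: 0.0001
gripper_force: 0.0
```

Run:
```python
from h import *
import pickle
d=snap("wrist","pics/w1.png");pickle.dump(d,open("w1.pkl","wb"));np.set_printoptions(precision=4,suppress=True)
w=pts(d);hsv=cv2.cvtColor(d["img"],cv2.COLOR_RGB2HSV)
m=((hsv[...,0]<16)&(hsv[...,1]>150)&(hsv[...,2]>120)).astype(np.uint8)
k,l,st,c=cv2.connectedComponentsWithStats(m)
for i in range(1,k):
    if st[i,4]>100: print(c[i],st[i],np.nanmean(w[l==i],0),np.nanmax(w[l==i],0),np.nanmin(w[l==i],0))
print(env.observe()["position"])
```

```text
[164.333   27.6239] [ 132    0   65   61 3318] [ 0.3085 -0.2042  0.0382] [ 0.3298 -0.1814  0.0409] [ 0.2907 -0.2272  0.0353]
[ 91.4691 266.4584] [  64  242   56   50 2166] [ 0.4909 -0.2856  0.0382] [ 0.514  -0.2622  0.041 ] [ 0.4684 -0.309   0.036 ]
[300.888  297.1605] [283 287  45  26 598] [ 0.4882 -0.1075  0.1019] [ 0.5016 -0.0891  0.2362] [ 0.4234 -0.1203  0.0977]
[ 0.4341 -0.098   0.2036]
```

View pics/w1.png

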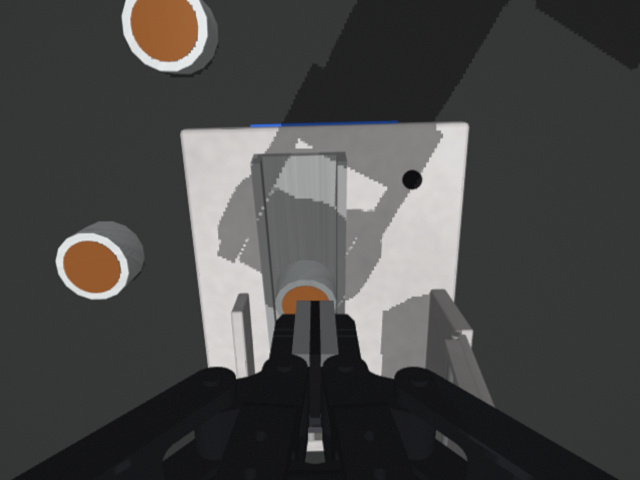

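The wrist view shows the puck's amber face at (301,297) partly behind the fingers, and the chute rails at columns ~257 and ~345. I will take the channel's centre line and the base yaw from this.

Run:
```python
from h import *
import pickle
d=pickle.load(open("w1.pkl","rb"));w=pts(d);t=pickle.load(open("i0.pkl","rb"))["top"];W=pts(t)
for nm,Q in(("w",w),("t",W)):
  for x in(.41,.43,.45,.56,.58,.60):
    m=(abs(Q[...,0]-x)<.008)&(abs(Q[...,1]+.105)<.045)&(Q[...,2]>.035)&(Q[...,2]<.115)
    z0=.1749-.2126*Q[...,0]; r=m&(Q[...,2]>z0+.007);f=m&(abs(Q[...,2]-z0)<.006)
    if r.any() and f.any(): print(nm,x,"rails",np.percentile(Q[r][:,1],[3,97]).round(4),"floor",np.percentile(Q[f][:,1],[3,97]).round(4),"dz",np.median((Q[...,2]-z0)[f]).round(4))
i=(t["img"].min(2)>150).astype(np.uint8);k,l,s,c=cv2.connectedComponentsWithStats(i[160:305,285:400]);j=1+s[1:,4].argmax()
P=W[160:305,285:400][l==j];P=P[(P[:,2]<.03)];print(cv2.minAreaRect(P[:,:2].astype(np.float32)))
```

```text
w 0.41 rails [-0.1375 -0.0785] floor [-0.1309 -0.0854] dz 0.0034
w 0.43 rails [-0.137  -0.0777] floor [-0.1303 -0.0849] dz 0.0034
w 0.45 rails [-0.1365 -0.0775] floor [-0.1299 -0.0845] dz 0.0035
t 0.41 rails [-0.1383 -0.0801] floor [-0.1321 -0.0788] dz 0.0001
t 0.43 rails [-0.1367 -0.0781] floor [-0.1313 -0.0867] dz 0.0002
t 0.45 rails [-0.1372 -0.0781] floor [-0.1304 -0.0868] dz 0.0004
t 0.56 rails [-0.1339 -0.0759] floor [-0.1273 -0.0824] dz 0.0003
t 0.58 rails [-0.1344 -0.076 ] floor [-0.1274 -0.0822] dz 0.0002
t 0.6 rails [-0.132  -0.0759] floor [-0.1276 -0.0742] dz -0.0002
((0.5592153072357178, -0.08845578879117966), (0.3697565197944641, 0.238905668258667), 1.1090056896209717)
```

Request:
step_arm --targets '[[[-0.012,-0.03,0.1],[0,0,0]],[[-0.012,-0.03,0.2],[0,0,0]],[[-0.012,-0.03,0.28],[0,0,0]],[[-0.012,-0.03,0.33],[0,0,0]],[[-0.012,-0.03,0.36],[0,0,0]],[[-0.012,-0.03,0.375],[0,0,0]],[[-0.012,-0.03,0.375],[0,0,0]],[[-0.012,-0.03,0.375],[0,0,0]]]'

```text
time_s: 2.48
position: [0.438, -0.1074, 0.0921]
tool_rot: [[-1.0, -0.002, 0.001], [-0.002, 1.0, -0.0], [-0.001, -0.0, -1.0]]
ft_force: [0.8, 0.2, -1.1]
grip_width: -0.0002
gripper_force: 0.0
```

Request:
step_arm --targets '[[[-0.03,0.001,0.006],[0,0,0]],[[-0.06,0.001,0.013],[0,0,0]],[[-0.09,0.002,0.019],[0,0,0]],[[-0.12,0.002,0.026],[0,0,0]],[[-0.15,0.003,0.032],[0,0,0]],[[-0.18,0.004,0.038],[0,0,0]],[[-0.21,0.004,0.045],[0,0,0]],[[-0.24,0.005,0.051],[0,0,0]],[[-0.26,0.005,0.055],[0,0,0]],[[-0.27,0.005,0.057],[0,0,0]]]'

```text
time_s: 3.32
position: [0.5196, -0.1068, 0.0741]
tool_rot: [[-1.0, -0.001, -0.0], [-0.001, 1.0, 0.0], [0.0, 0.0, -1.0]]
ft_force: [-0.1, 0.1, -0.1]
grip_width: -0.0001
gripper_force: 0.0
```

```bash
cat > m.py <<'E'
from h import *
import sys
np.set_printoptions(precision=4,suppress=True)
for n in("top","side","wrist"):
    d=snap(n);w=pts(d);hsv=cv2.cvtColor(d["img"],cv2.COLOR_RGB2HSV)
    m=((hsv[...,0]<16)&(hsv[...,1]>150)&(hsv[...,2]>100)&(abs(w[...,1]+.106)<.03)&(w[...,2]>.05)&(w[...,2]<.12)&(w[...,0]>.42))
    if m.sum()>5: print(n,m.sum(),np.mean(w[m],0),np.percentile(w[m][:,0],[2,98]))
    if len(sys.argv)>1 and n==sys.argv[2]: cv2.imwrite(sys.argv[1],d["img"][:,:,::-1])
s=env.observe();print(s["time_s"],s["position"],s["ft_force"])
E
python3 m.py pics/w2.png wrist
```

```text
top 26 [ 0.4913 -0.1034  0.0983] [0.4859 0.4986]
side 81 [ 0.4968 -0.1042  0.0992] [0.4843 0.5102]
wrist 5622 [ 0.4944 -0.1047  0.1004] [0.4803 0.5096]
3.4667 [ 0.5186 -0.1068  0.0743] [ 0.3193  0.8638 -0.7901]
```

View pics/w2.png

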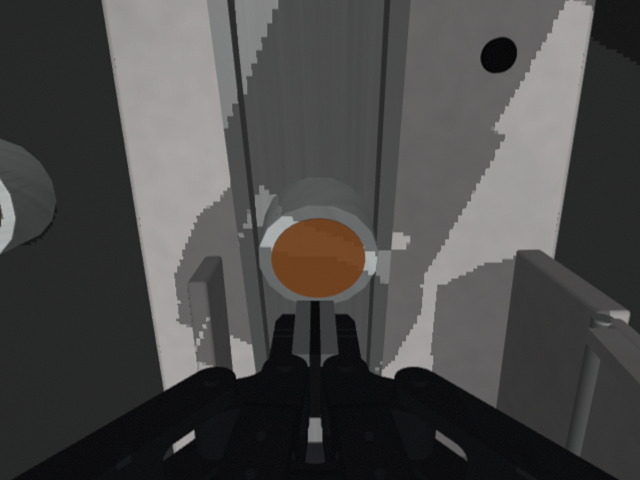

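The wrist view shows the puck at (318,258) with the fingertips at (315,302). The puck has not moved although the fingers should have pushed it. I will check where the fingers really are.

Run:
```python
from h import *
np.set_printoptions(precision=4,suppress=True)
d=snap("wrist");w=pts(d)
for u,v in((300,310),(330,310),(300,330),(330,330),(285,335),(345,335),(318,260),(318,285),(318,298),(318,190),(318,120)): print((u,v),w[v,u])
R=cv2.Rodrigues(d["rvec"])[0];print("cam",-R.T@np.ravel(d["tvec"]),R[2])
d=snap("side","pics/s3.png");im=d["img"][150:290,220:400];cv2.imwrite("pics/s3.png",cv2.resize(im,(720,560),interpolation=cv2.INTER_CUBIC)[:,:,::-1])
```

```text
(300, 310) [ 0.508  -0.1108  0.1136]
(330, 310) [ 0.5078 -0.1006  0.114 ]
(300, 330) [ 0.5077 -0.1103  0.1273]
(330, 330) [ 0.5077 -0.101   0.1273]
(285, 335) [ 0.5121 -0.1154  0.1229]
(345, 335) [ 0.5117 -0.096   0.1235]
(318, 260) [ 0.4948 -0.1046  0.1004]
(318, 285) [ 0.5055 -0.1045  0.0986]
(318, 298) [ 0.5123 -0.1045  0.0958]
(318, 190) [ 0.471  -0.1046  0.0914]
(318, 120) [ 0.4468 -0.1046  0.0836]
cam [ 0.4383 -0.1058  0.2454] [ 0.3128  0.0001 -0.9498]
```

View pics/s3.png

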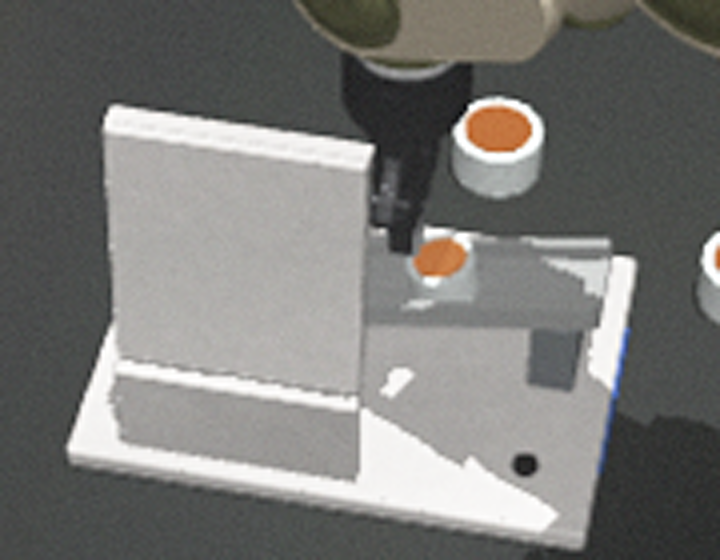

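Request:
step_arm --targets '[[[-0.04,0,0],[0,0,0]],[[-0.04,0,-0.08],[0,0,0]],[[-0.04,0,-0.16],[0,0,0]],[[0.06,0,-0.2],[0,0,0]],[[0.16,0,-0.2],[0,0,0]],[[0.26,0,-0.2],[0,0,0]],[[0.285,0,-0.15],[0,0,0]],[[0.285,0,-0.1],[0,0,0]],[[0.285,0,-0.055],[0,0,0]],[[0.285,0,-0.055],[0,0,0]]]'

```text
time_s: 4.4
position: [0.4317, -0.1064, 0.0894]
tool_rot: [[-1.0, 0.0, -0.003], [0.0, 1.0, 0.002], [0.003, 0.002, -1.0]]
ft_force: [-0.5, -0.8, 0.3]
grip_width: 0.0
gripper_force: 0.0
```

```bash
python3 m.py
```

```text
side 81 [ 0.4966 -0.104   0.0994] [0.4838 0.5094]
wrist 317 [ 0.5026 -0.1059  0.0987] [0.4937 0.5111]
4.55 [ 0.4335 -0.107   0.0916] [-0.004   0.663   0.2645]
```

Request:
step_arm --targets '[[[-0.03,0,0.008],[0,0,0]],[[-0.06,0,0.016],[0,0,0]],[[-0.08,0,0.022],[0,0,0]],[[-0.1,0,0.026],[0,0,0]],[[-0.12,0,0.03],[0,0,0]],[[-0.12,0,0.03],[0,0,0]]]'

```text
time_s: 5.05
position: [0.4703, -0.1069, 0.0816]
tool_rot: [[-1.0, -0.001, 0.0], [-0.001, 1.0, -0.0], [-0.0, -0.0, -1.0]]
ft_force: [-0.9, 0.4, -0.1]
grip_width: 0.0003
gripper_force: 0.0
```

```bash
python3 m.py
```

```text
side 80 [ 0.497  -0.1043  0.0993] [0.4837 0.5105]
5.2 [ 0.4691 -0.1067  0.0818] [-0.5662 -0.2336  0.1856]
```

Run:
```python
from h import *
np.set_printoptions(precision=4,suppress=True)
s=env.observe();p=s["position"];print(p)
for n in("side","wrist"):
    d=snap(n);w=pts(d)
    q,_=cv2.projectPoints(np.array([p,p+[0,0,.03]]),d["rvec"],d["tvec"],d["intrinsics"],None);print(n,q.reshape(-1,2))
    dark=(d["img"].max(2)<75)
    m=dark&(abs(w[...,0]-p[0])<.025)&(abs(w[...,1]-p[1])<.025)&(w[...,2]>.06)&(w[...,2]<.2)
    print(m.sum(),np.percentile(w[m][:,2],[0,1,5,20]),np.percentile(w[m][:,0],[2,98]))
    if n=="side":
        im=d["img"][180:250,290:380];cv2.imwrite("pics/s4.png",cv2.resize(im,(720,560),interpolation=cv2.INTER_CUBIC)[:,:,::-1])
```

```text
[ 0.4691 -0.1067  0.0818]
side [[340.4616 220.0426]
 [340.9025 212.001 ]]
109 [0.1115 0.1135 0.1205 0.1311] [0.4547 0.4877]
wrist [[312.4873 289.2444]
 [312.1035 323.9572]]
30524 [0.0729 0.0776 0.0811 0.1352] [0.4507 0.4817]
```

View pics/s4.png

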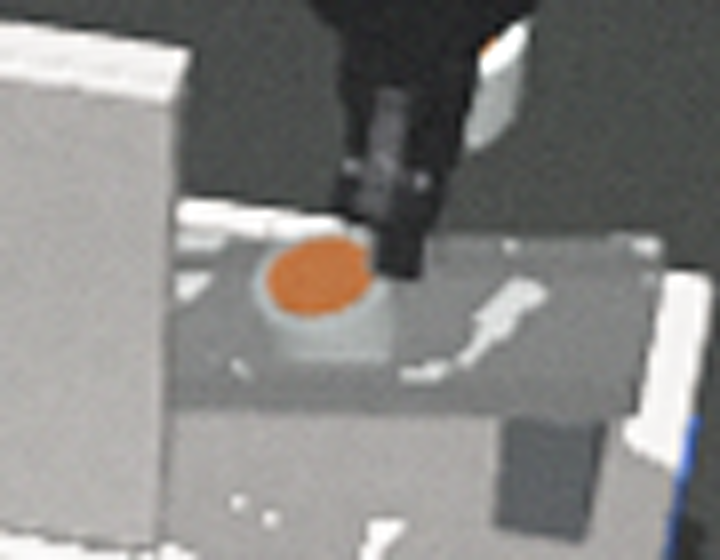

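Run:
```python
from h import *
np.set_printoptions(precision=4,suppress=True)
d=snap("side");w=pts(d)
for u in(338,340,342):
  for v in range(208,222,1): print(u,v,d["img"][v,u],w[v,u])
```

```text
338 208 [45 45 46] [ 0.4714 -0.0748  0.1597]
338 209 [43 46 46] [ 0.4743 -0.0925  0.1366]
338 210 [45 47 46] [ 0.4746 -0.0952  0.1301]
338 211 [40 44 43] [ 0.4748 -0.0972  0.1242]
338 212 [45 42 47] [ 0.4736 -0.0904  0.1282]
338 213 [36 36 38] [ 0.474  -0.0934  0.1213]
338 214 [89 96 95] [ 0.4746 -0.0982  0.1122]
338 215 [142 148 149] [ 0.476  -0.1068  0.0989]
338 216 [151 156 156] [ 0.4754 -0.1044  0.0979]
338 217 [154 156 155] [ 0.4753 -0.1042  0.0944]
338 218 [150 154 151] [ 0.4746 -0.101   0.0943]
338 219 [152 155 154] [ 0.474  -0.0984  0.0937]
338 220 [158 162 161] [ 0.4746 -0.1027  0.085 ]
338 221 [153 155 155] [ 0.4742 -0.1009  0.0833]
340 208 [37 37 38] [ 0.4642 -0.0598  0.1774]
340 209 [45 48 47] [ 0.4696 -0.0938  0.1364]
340 210 [44 47 48] [ 0.4702 -0.0982  0.1279]
340 211 [49 49 49] [ 0.4695 -0.0947  0.1282]
340 212 [49 50 50] [ 0.4691 -0.0933  0.1262]
340 213 [43 43 47] [ 0.469  -0.0931  0.1228]
340 214 [52 56 54] [ 0.469  -0.0939  0.1184]
340 215 [116 117 119] [ 0.4742 -0.1269  0.0775]
340 216 [125 125 124] [ 0.4741 -0.1273  0.0733]
340 217 [129 129 128] [ 0.4726 -0.1187  0.0793]
340 218 [133 135 134] [ 0.4724 -0.1181  0.0762]
340 219 [137 137 138] [ 0.4715 -0.1136  0.0775]
340 220 [135 138 137] [ 0.4707 -0.1093  0.0788]
340 221 [138 138 138] [ 0.4702 -0.1072  0.0773]
342 208 [39 37 42] [ 0.4599 -0.063   0.175 ]
342 209 [41 39 39] [ 0.4613 -0.0724  0.1613]
342 210 [52 55 56] [ 0.4646 -0.0939  0.1339]
342 211 [51 53 52] [ 0.4652 -0.0987  0.1251]
342 212 [49 49 50] [ 0.4649 -0.0976  0.1227]
342 213 [62 61 64] [ 0.4646 -0.0966  0.1202]
342 214 [80 83 83] [ 0.4652 -0.1015  0.1111]
342 215 [118 117 117] [ 0.4691 -0.1269  0.0788]
342 216 [131 133 132] [ 0.469  -0.127   0.0749]
342 217 [132 133 132] [ 0.4675 -0.1186  0.0808]
342 218 [131 132 133] [ 0.4671 -0.1173  0.0785]
342 219 [135 136 136] [nan nan nan]
342 220 [135 139 135] [ 0.4655 -0.1086  0.0808]
342 221 [138 137 137] [ 0.465  -0.1065  0.0795]
```

The side crop shows the finger end at crop (400,278), about level with the puck's top. By depth, the real tips are about 30 mm higher than the reported TCP, so the fingers passed over the puck without touching it. I will back off uphill and go lower, watching the force.

Request:
step_arm --targets '[[[0.06,0,0],[0,0,0]],[[0.12,0,0],[0,0,0]],[[0.12,0,0],[0,0,0]],[[0.12,0,0.02],[0,0,0]],[[0.12,0,0.04],[0,0,0]],[[0.12,0,0.05],[0,0,0]],[[0.12,0,0.06],[0,0,0]],[[0.12,0,0.06],[0,0,0]]]'

```text
time_s: 6.02
position: [0.4333, -0.1067, 0.0631]
tool_rot: [[-1.0, -0.001, -0.001], [-0.001, 1.0, 0.001], [0.001, 0.001, -1.0]]
ft_force: [0.4, 0.3, 0.0]
grip_width: -0.0001
gripper_force: 0.0
```

Run:
```python
from h import *
np.set_printoptions(precision=4,suppress=True)
s=env.observe();print(s["position"],s["ft_force"])
d=snap("wrist","pics/w5.png");w=pts(d)
for v in range(290,325,3): print(v,[(d["img"][v,u].max(),*w[v,u].round(4)) for u in(303,332)])
```

```text
[ 0.4333 -0.1067  0.0631] [0.3922 0.2899 0.0111]
290 [(np.uint8(91), np.float64(0.4217), np.float64(-0.1101), np.float64(0.0885)), (np.uint8(89), np.float64(0.4219), np.float64(-0.0993), np.float64(0.0881))]
293 [(np.uint8(92), np.float64(0.4224), np.float64(-0.1101), np.float64(0.0895)), (np.uint8(90), np.float64(0.4226), np.float64(-0.0993), np.float64(0.0892))]
296 [(np.uint8(91), np.float64(0.4238), np.float64(-0.1101), np.float64(0.0892)), (np.uint8(91), np.float64(0.4247), np.float64(-0.0992), np.float64(0.0872))]
299 [(np.uint8(91), np.float64(0.4249), np.float64(-0.1101), np.float64(0.0895)), (np.uint8(90), np.float64(0.4259), np.float64(-0.0992), np.float64(0.0875))]
302 [(np.uint8(73), np.float64(0.4221), np.float64(-0.1099), np.float64(0.0974)), (np.uint8(72), np.float64(0.4223), np.float64(-0.0996), np.float64(0.0971))]
305 [(np.uint8(73), np.float64(0.422), np.float64(-0.1098), np.float64(0.0999)), (np.uint8(73), np.float64(0.422), np.float64(-0.0997), np.float64(0.0999))]
308 [(np.uint8(72), np.float64(0.4223), np.float64(-0.1098), np.float64(0.1016)), (np.uint8(73), np.float64(0.4219), np.float64(-0.0998), np.float64(0.1023))]
311 [(np.uint8(72), np.float64(0.4219), np.float64(-0.1097), np.float64(0.1045)), (np.uint8(74), np.float64(0.4223), np.float64(-0.0999), np.float64(0.1037))]
314 [(np.uint8(73), np.float64(0.4225), np.float64(-0.1097), np.float64(0.1054)), (np.uint8(74), np.float64(0.4217), np.float64(-0.1), np.float64(0.107))]
317 [(np.uint8(72), np.float64(0.4223), np.float64(-0.1096), np.float64(0.1078)), (np.uint8(73), np.float64(0.422), np.float64(-0.1001), np.float64(0.1085))]
320 [(np.uint8(73), np.float64(0.4222), np.float64(-0.1095), np.float64(0.1101)), (np.uint8(74), np.float64(0.4221), np.float64(-0.1001), np.float64(0.1102))]
323 [(np.uint8(73), np.float64(0.4223), np.float64(-0.1095), np.float64(0.1118)), (np.uint8(73), np.float64(0.4218), np.float64(-0.1002), np.float64(0.1127))]
```

View pics/w5.png

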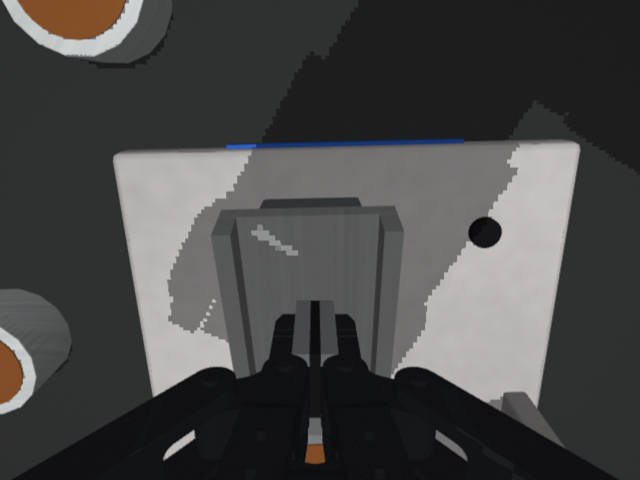

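The wrist view shows the fingertips in the channel at (315,301), 7.5 mm above the floor by depth. Now I push, going 3 mm lower.

Request:
step_arm --targets '[[[-0.04,0.001,0.018],[0,0,0]],[[-0.08,0.002,0.027],[0,0,0]],[[-0.12,0.002,0.035],[0,0,0]],[[-0.15,0.003,0.042],[0,0,0]],[[-0.18,0.004,0.048],[0,0,0]],[[-0.21,0.004,0.055],[0,0,0]],[[-0.24,0.005,0.061],[0,0,0]],[[-0.265,0.005,0.066],[0,0,0]],[[-0.28,0.005,0.07],[0,0,0]],[[-0.29,0.006,0.072],[0,0,0]]]'

```text
time_s: 6.9
position: [0.5207, -0.105, 0.0421]
tool_rot: [[-1.0, -0.0, -0.0], [-0.0, 1.0, 0.0], [0.0, 0.0, -1.0]]
ft_force: [-0.4, 0.0, 0.2]
grip_width: -0.0
gripper_force: 0.2
```

```bash
python3 m.py
```

```text
wrist 587 [ 0.5619 -0.104   0.0861] [0.5494 0.573 ]
7.05 [ 0.5202 -0.105   0.0423] [-0.6057  0.1355 -0.7073]
```

Request:
step_arm --targets '[[[-0.02,0,0.004],[0,0,0]],[[-0.04,0.001,0.0085],[0,0,0]],[[-0.06,0.001,0.013],[0,0,0]],[[-0.08,0.002,0.017],[0,0,0]],[[-0.1,0.002,0.021],[0,0,0]],[[-0.115,0.002,0.0245],[0,0,0]],[[-0.12,0.002,0.0255],[0,0,0]],[[-0.12,0.002,0.0255],[0,0,0]]]'

```text
time_s: 7.72
position: [0.5565, -0.1044, 0.0344]
tool_rot: [[-1.0, -0.001, -0.0], [-0.001, 1.0, 0.0], [0.0, 0.0, -1.0]]
ft_force: [0.0, 0.2, -0.1]
grip_width: -0.0002
gripper_force: 0.0
```

```bash
python3 m.py; python3 -c "
from h import *
import time
for i in range(1): print(env.observe()['ft_force'])"
```

```text
wrist 623 [ 0.5977 -0.1034  0.0785] [0.585  0.6091]
7.8667 [ 0.5561 -0.1044  0.0347] [ 1.1386  0.119  -0.3614]
[ 1.13858564  0.1189506  -0.36142956]
```

Request:
step_arm --targets '[[[-0.007,0,0.0015],[0,0,0]],[[-0.014,0,0.003],[0,0,0]],[[-0.02,0,0.004],[0,0,0]],[[-0.02,0,0.004],[0,0,0]],[[-0.02,0,0.004],[0,0,0]]]'

```text
time_s: 8.28
position: [0.5623, -0.1044, 0.0334]
tool_rot: [[-1.0, -0.0, 0.0], [-0.0, 1.0, 0.0], [-0.0, 0.0, -1.0]]
ft_force: [0.0, -0.5, -0.4]
grip_width: 0.0002
gripper_force: 0.0
```

Request:
step_arm --targets '[[[-0.005,0,0.001],[0,0,0]],[[-0.005,0,0.001],[0,0,0]],[[-0.005,0,0.001],[0,0,0]]]'

```text
time_s: 8.53
position: [0.5638, -0.1044, 0.0332]
tool_rot: [[-1.0, -0.0, 0.0], [-0.0, 1.0, -0.0], [-0.0, -0.0, -1.0]]
ft_force: [0.4, 0.4, -0.2]
grip_width: -0.0002
gripper_force: 0.0
```

Request:
step_arm --targets '[[[-0.004,0,0.001],[0,0,0]],[[-0.004,0,0.001],[0,0,0]],[[-0.004,0,0.001],[0,0,0]]]'

```text
time_s: 8.78
position: [0.565, -0.1044, 0.0329]
tool_rot: [[-1.0, -0.0, 0.0], [-0.0, 1.0, -0.0], [-0.0, -0.0, -1.0]]
ft_force: [0.8, 0.1, 0.1]
grip_width: -0.0002
gripper_force: 0.0
```

Request:
step_arm --targets '[[[-0.004,0,0.001],[0,0,0]],[[-0.004,0,0.001],[0,0,0]],[[-0.004,0,0.001],[0,0,0]]]'

```text
time_s: 9.03
position: [0.5662, -0.1045, 0.0326]
tool_rot: [[-1.0, -0.0, 0.0], [-0.0, 1.0, -0.0], [-0.0, -0.0, -1.0]]
ft_force: [-0.2, 0.2, -0.5]
grip_width: -0.0006
gripper_force: 0.0
```

```bash
python3 - <<'E'
from h import *
np.set_printoptions(precision=4,suppress=True)
for n in("top","wrist"):
    d=snap(n);w=pts(d);dk=(d["img"].max(2)<70)&(abs(w[...,1]+.104)<.03)&(w[...,0]>.6)&(w[...,0]<.65)&(w[...,2]>.04)&(w[...,2]<.09)
    if dk.sum(): print(n,dk.sum(),np.percentile(w[dk],[5,50,95],axis=0))
E
python3 m.py
```

```text
wrist 3 [[ 0.6084 -0.1071  0.0741]
 [ 0.6126 -0.1067  0.0749]
 [ 0.6165 -0.1063  0.0763]]
wrist 597 [ 0.6073 -0.1035  0.0764] [0.595  0.6181]
9.2833 [ 0.5661 -0.1044  0.0326] [-0.1011  0.0136 -0.3379]
```

Request:
step_arm --targets '[[[-0.004,0,0.001],[0,0,0]],[[-0.004,0,0.001],[0,0,0]],[[-0.004,0,0.001],[0,0,0]]]'

```text
time_s: 9.53
position: [0.5674, -0.1044, 0.0322]
tool_rot: [[-1.0, -0.0, 0.0], [-0.0, 1.0, 0.0], [-0.0, 0.0, -1.0]]
ft_force: [0.5, -0.2, -0.4]
grip_width: -0.0004
gripper_force: 0.0
```

Request:
step_arm --targets '[[[-0.004,0,0.001],[0,0,0]],[[-0.004,0,0.001],[0,0,0]],[[-0.004,0,0.001],[0,0,0]]]'

```text
time_s: 9.78
position: [0.5686, -0.1044, 0.0319]
tool_rot: [[-1.0, -0.0, 0.0], [-0.0, 1.0, -0.0], [-0.0, -0.0, -1.0]]
ft_force: [-0.5, -0.3, 0.4]
grip_width: -0.0
gripper_force: 0.0
```

Request:
step_arm --targets '[[[-0.004,0,0.001],[0,0,0]],[[-0.004,0,0.001],[0,0,0]],[[-0.004,0,0.001],[0,0,0]]]'

```text
time_s: 10.03
position: [0.5698, -0.1044, 0.0316]
tool_rot: [[-1.0, -0.0, 0.0], [-0.0, 1.0, -0.0], [-0.0, -0.0, -1.0]]
ft_force: [0.3, 0.4, 0.3]
grip_width: -0.0004
gripper_force: 0.0
```

```bash
python3 m.py pics/w6.png wrist
python3 - <<'E'
import cv2
i=cv2.imread("pics/w6.png")[230:400,200:440];cv2.imwrite("pics/w6c.png",cv2.resize(i,(720,510),interpolation=cv2.INTER_CUBIC))
E
```

```text
wrist 610 [ 0.611  -0.1035  0.0756] [0.5984 0.6222]
10.1833 [ 0.5697 -0.1044  0.0317] [ 0.2368  0.2293 -0.5618]
```

View pics/w6c.png

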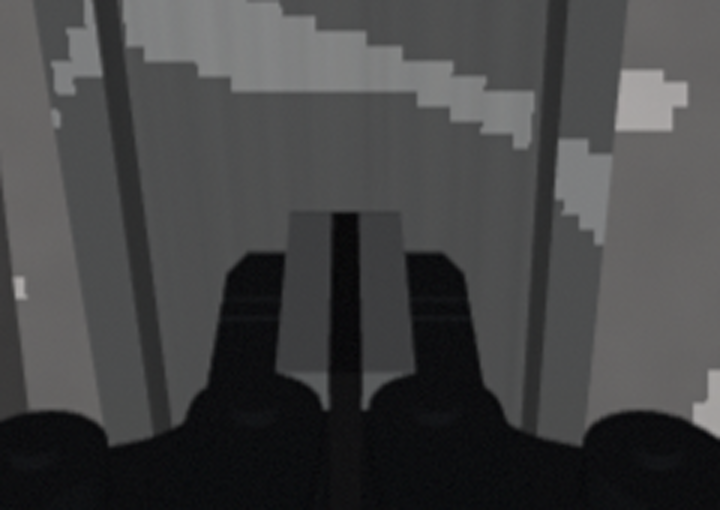

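Run:
```python
from h import *
import pickle
np.set_printoptions(precision=4,suppress=True)
d=pickle.load(open("i0.pkl","rb"))["top"];w=pts(d)
for u in(347,349,351): print(u,[(v,int(d["img"][v,u].max()),w[v,u,0].round(4),w[v,u,2].round(3)) for v in range(192,206)])
```

```text
347 [(192, 219, np.float64(0.6578), np.float64(0.012)), (193, 213, np.float64(0.6538), np.float64(0.018)), (194, 203, np.float64(0.6478), np.float64(0.034)), (195, 167, np.float64(0.645), np.float64(0.034)), (196, 125, np.float64(0.6374), np.float64(0.06)), (197, 97, np.float64(0.6337), np.float64(0.065)), (198, 70, np.float64(0.631), np.float64(0.065)), (199, 57, np.float64(0.6302), np.float64(0.055)), (200, 100, np.float64(0.6278), np.float64(0.053)), (201, 168, np.float64(0.627), np.float64(0.043)), (202, 206, np.float64(0.6249), np.float64(0.039)), (203, 218, np.float64(0.6215), np.float64(0.043)), (204, 215, np.float64(0.6189), np.float64(0.042)), (205, 216, np.float64(0.6161), np.float64(0.043))]
349 [(192, 217, np.float64(0.6498), np.float64(0.052)), (193, 216, np.float64(0.6468), np.float64(0.054)), (194, 204, np.float64(0.6446), np.float64(0.051)), (195, 170, np.float64(0.6413), np.float64(0.054)), (196, 122, np.float64(0.6366), np.float64(0.064)), (197, 93, np.float64(0.6339), np.float64(0.064)), (198, 67, np.float64(0.6314), np.float64(0.063)), (199, 55, np.float64(0.6302)
[... 327 characters left out ...]
192, 247, np.float64(0.6568), np.float64(0.018)), (193, 245, np.float64(0.655), np.float64(0.013)), (194, 229, np.float64(0.647), np.float64(0.039)), (195, 183, np.float64(0.6449), np.float64(0.036)), (196, 125, np.float64(0.6374), np.float64(0.061)), (197, 94, np.float64(0.6348), np.float64(0.06)), (198, 75, np.float64(0.6315), np.float64(0.063)), (199, 63, np.float64(0.6313), np.float64(0.05)), (200, 106, np.float64(0.6293), np.float64(0.046)), (201, 175, np.float64(0.6279), np.float64(0.039)), (202, 210, np.float64(nan), np.float64(nan)), (203, 222, np.float64(0.6217), np.float64(0.043)), (204, 220, np.float64(0.6187), np.float64(0.045)), (205, 219, np.float64(0.6159), np.float64(0.045))]
```

Depth puts the stop's foot near x = 0.628, so there are still about 5 mm to go.

Request:
step_arm --targets '[[[-0.004,0,0.001],[0,0,0]],[[-0.008,0,0.002],[0,0,0]],[[-0.01,0,0.002],[0,0,0]],[[-0.01,0,0.002],[0,0,0]]]'

```text
time_s: 10.52
position: [0.5729, -0.1044, 0.031]
tool_rot: [[-1.0, -0.0, 0.0], [-0.0, 1.0, -0.0], [-0.0, -0.0, -1.0]]
ft_force: [0.1, 0.4, 0.1]
grip_width: 0.0003
gripper_force: 0.0
```

Request:
step_arm --targets '[[[-0.004,0,0.001],[0,0,0]],[[-0.004,0,0.001],[0,0,0]],[[-0.004,0,0.001],[0,0,0]]]'

```text
time_s: 10.77
position: [0.574, -0.1044, 0.0307]
tool_rot: [[-1.0, -0.0, 0.0], [-0.0, 1.0, -0.0], [-0.0, -0.0, -1.0]]
ft_force: [0.5, 0.3, -0.6]
grip_width: -0.0005
gripper_force: 0.0
```

Request:
step_arm --targets '[[[-0.004,0,0.001],[0,0,0]],[[-0.004,0,0.001],[0,0,0]],[[-0.004,0,0.001],[0,0,0]]]'

```text
time_s: 11.02
position: [0.5752, -0.1044, 0.0305]
tool_rot: [[-1.0, -0.0, 0.0], [-0.0, 1.0, -0.0], [-0.0, -0.0, -1.0]]
ft_force: [0.2, -0.5, -0.5]
grip_width: -0.0
gripper_force: 0.0
```

Request:
step_arm --targets '[[[-0.004,0,0.001],[0,0,0]],[[-0.004,0,0.001],[0,0,0]],[[-0.004,0,0.001],[0,0,0]]]'

```text
time_s: 11.27
position: [0.5763, -0.1044, 0.0302]
tool_rot: [[-1.0, -0.0, -0.0], [-0.0, 1.0, -0.0], [0.0, -0.0, -1.0]]
ft_force: [0.4, 0.2, 0.2]
grip_width: -0.0001
gripper_force: 0.3
```

Request:
step_arm --targets '[[[-0.004,0,0.001],[0,0,0]],[[-0.004,0,0.001],[0,0,0]],[[-0.004,0,0.001],[0,0,0]]]'

```text
time_s: 11.52
position: [0.577, -0.1044, 0.0299]
tool_rot: [[-1.0, -0.0, -0.001], [-0.0, 1.0, 0.0], [0.001, 0.0, -1.0]]
ft_force: [-4.9, 0.2, 3.1]
grip_width: -0.0002
gripper_force: 3.0
```

```bash
python3 m.py
```

```text
wrist 596 [ 0.6178 -0.1034  0.0741] [0.6055 0.6289]
11.6667 [ 0.577  -0.1043  0.0299] [-4.5028 -0.02    4.8748]
```

Contact at the stop: about 5 N, with the stop yielding less than 1 mm. I back off uphill, then lift.

Request:
step_arm --targets '[[[0.005,0,-0.001],[0,0,0]],[[0.02,0,-0.004],[0,0,0]],[[0.06,0,-0.013],[0,0,0]],[[0.14,0,-0.06],[0,0,0]],[[0.22,0,-0.16],[0,0,0]],[[0.3,0,-0.26],[0,0,0]],[[0.38,0,-0.36],[0,0,0]],[[0.45,0,-0.46],[0,0,0]],[[0.48,0,-0.56],[0,0,0]],[[0.48,0,-0.65],[0,0,0]]]'

```text
time_s: 12.5
position: [0.4319, -0.1042, 0.227]
tool_rot: [[-1.0, 0.0, 0.002], [0.0, 1.0, -0.001], [-0.002, -0.001, -1.0]]
ft_force: [1.2, -0.5, 0.7]
grip_width: -0.0001
gripper_force: 0.0
```

```bash
python3 m.py
python3 - <<'E'
from h import *
np.set_printoptions(precision=4,suppress=True)
W=pts(snap("side"));a=W[190:235,258:303].reshape(-1,3);a=a[np.isfinite(a).all(1)];c=a.mean(0);V=np.linalg.svd(a-c,full_matrices=False)[2];n=V[2]*np.sign(V[2,1]);print(c,n)
th=np.arctan2(n[1],n[2]);print("theta",th,"yh",c[1]-.008*np.sin(th)+(c[2]-.095-.008*np.cos(th))/np.tan(th))
E
```

```text
top 76 [ 0.6111 -0.1031  0.0724] [0.6002 0.6222]
12.65 [ 0.4342 -0.1048  0.2265] [ 0.4998 -0.7143 -0.5436]
[0.5927 0.0009 0.1953] [-0.0234  0.9927  0.1181]
theta 1.4524025986934874 yh 0.004727367280960573
```

Request:
step_arm --targets '[[[0,0.12,0],[0,0,0]],[[0,0.24,0],[0,0,0]],[[0,0.36,0],[0,0,0]],[[0,0.48,0],[0,0,0]],[[-0.05,0.58,0],[0,0,0]],[[-0.17,0.58,0],[0,0,0]],[[-0.29,0.58,0.01],[0,0,0]],[[-0.41,0.58,0.02],[0,0,0]],[[-0.53,0.58,0.035],[0,0,0]],[[-0.53,0.58,0.035],[0,0,0]]]'

```text
time_s: 13.53
position: [0.5962, 0.0694, 0.2092]
tool_rot: [[-1.0, -0.0, -0.005], [-0.0, 1.0, 0.001], [0.005, 0.001, -1.0]]
ft_force: [-1.5, 0.1, -0.1]
grip_width: 0.0001
gripper_force: 0.0
```

Request:
step_arm --targets '[[[0,-0.05,0],[0,0,0]],[[0,-0.1,0],[0,0,0]],[[0,-0.14,0],[0,0,0]],[[0,-0.17,0],[0,0,0]],[[0,-0.18,0],[0,0,0]],[[0,-0.18,0],[0,0,0]]]'

```text
time_s: 14.03
position: [0.5923, 0.0151, 0.214]
tool_rot: [[-1.0, 0.001, -0.001], [0.001, 1.0, 0.0], [0.001, 0.0, -1.0]]
ft_force: [-0.1, -0.1, 0.1]
grip_width: 0.0002
gripper_force: 0.0
```

Request:
step_arm --targets '[[[0,-0.03,0],[0,0,0]],[[0,-0.052,0],[0,0,0]],[[0,-0.077,0.004],[0,0,0]],[[0,-0.102,0.008],[0,0,0]],[[0,-0.126,0.014],[0,0,0]],[[0,-0.15,0.021],[0,0,0]],[[0,-0.174,0.029],[0,0,0]],[[0,-0.197,0.039],[0,0,0]],[[0,-0.219,0.05],[0,0,0]],[[0,-0.241,0.062],[0,0,0]]]'

```text
time_s: 14.87
position: [0.5927, -0.0577, 0.1959]
tool_rot: [[-1.0, -0.0, 0.001], [-0.0, 1.0, -0.001], [-0.001, -0.001, -1.0]]
ft_force: [2.1, 2.0, 1.8]
grip_width: 0.0002
gripper_force: 1.5
```

Run:
```python
from h import *
np.set_printoptions(precision=4,suppress=True)
d=snap("side","pics/s7.png");W=pts(d);s=env.observe();print(s["position"],s["ft_force"])
m=(abs(W[...,0]-.59)<.08)&(abs(W[...,1]+.06)<.14)&(W[...,2]>.115)&(W[...,2]<.25)&(d["img"].min(2)>110)&(np.ptp(d["img"],axis=2)<25)
a=W[m];
for _ in range(4):
    c=np.median(a,0);n=np.linalg.svd(a-a.mean(0),full_matrices=False)[2][2];n*=np.sign(n[1]);r=abs((a-a.mean(0))@n);a=a[r<max(.004,np.percentile(r,80))]
print(len(a),a.mean(0),n,"theta",np.arctan2(n[1],n[2]))
```

```text
[ 0.5923 -0.0588  0.1949] [ 0.4903 -0.5157  0.8188]
3103 [ 0.5958 -0.0383  0.1791] [-0.0232  0.8449  0.5345] theta 1.0067469022859927
```

View pics/s7.png

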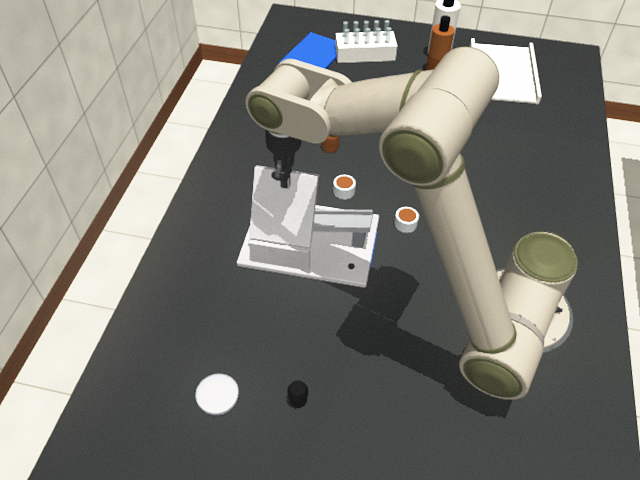

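The side view shows the hood leaning at (285,205) with the fingers on its outer face. The fitted angle is 1.007 rad, as planned, so I continue the arc.

Request:
step_arm --targets '[[[0,-0.02,0.013],[0,0,0]],[[0,-0.041,0.028],[0,0,0]],[[0,-0.061,0.043],[0,0,0]],[[0,-0.08,0.059],[0,0,0]],[[0,-0.099,0.076],[0,0,0]],[[0,-0.116,0.094],[0,0,0]],[[0,-0.133,0.113],[0,0,0]],[[0,-0.149,0.132],[0,0,0]],[[0,-0.163,0.152],[0,0,0]],[[0,-0.177,0.173],[0,0,0]]]'

```text
time_s: 15.75
position: [0.5925, -0.1103, 0.1432]
tool_rot: [[-1.0, -0.0, -0.0], [-0.0, 1.0, -0.0], [0.0, -0.0, -1.0]]
ft_force: [1.4, 0.0, 1.8]
grip_width: 0.0
gripper_force: 0.8
```

Request:
step_arm --targets '[[[0,-0.008,0.013],[0,0,0]],[[0,-0.015,0.026],[0,0,0]],[[0,-0.023,0.039],[0,0,0]],[[0,-0.03,0.053],[0,0,0]],[[0,-0.036,0.067],[0,0,0]],[[0,-0.041,0.081],[0,0,0]],[[0,-0.047,0.095],[0,0,0]],[[0,-0.052,0.109],[0,0,0]],[[0,-0.056,0.123],[0,0,0]],[[0,-0.06,0.137],[0,0,0]]]'

```text
time_s: 16.58
position: [0.5925, -0.1279, 0.1023]
tool_rot: [[-1.0, -0.0, -0.0], [-0.0, 1.0, -0.0], [0.0, -0.0, -1.0]]
ft_force: [0.2, 0.3, 0.6]
grip_width: 0.0004
gripper_force: 0.4
```

Request:
step_arm --targets '[[[0,-0.003,0.012],[0,0,0]],[[0,-0.005,0.024],[0,0,0]],[[0,-0.008,0.036],[0,0,0]],[[0,-0.01,0.048],[0,0,0]],[[0,-0.011,0.059],[0,0,0]],[[0,-0.012,0.069],[0,0,0]],[[0,-0.013,0.078],[0,0,0]],[[0,-0.013,0.078],[0,0,0]]]'

```text
time_s: 17.25
position: [0.5923, -0.1317, 0.0787]
tool_rot: [[-1.0, -0.0, -0.001], [-0.0, 1.0, 0.0], [0.001, 0.0, -1.0]]
ft_force: [-0.0, 0.5, 0.6]
grip_width: 0.0
gripper_force: 0.0
```

Request:
step_arm --targets '[[[0,0,0.005],[0,0,0]],[[0,0,0.01],[0,0,0]],[[0,0,0.015],[0,0,0]],[[0,0,0.015],[0,0,0]]]'

```text
time_s: 17.58
position: [0.5926, -0.1318, 0.0757]
tool_rot: [[-1.0, -0.001, 0.001], [-0.001, 1.0, -0.001], [-0.001, -0.001, -1.0]]
ft_force: [-2.7, -0.4, 7.8]
grip_width: 0.0004
gripper_force: 3.5
```

Request:
step_arm --targets '[[[0,0,0.005],[0,0,0]],[[0,0,0.007],[0,0,0]],[[0,0,0.007],[0,0,0]]]'

```text
time_s: 17.83
position: [0.5927, -0.1318, 0.0756]
tool_rot: [[-1.0, -0.001, 0.002], [-0.001, 1.0, -0.001], [-0.002, -0.001, -1.0]]
ft_force: [-8.1, 1.6, 20.6]
grip_width: -0.0002
gripper_force: 10.5
```

```bash
cat > hd.py <<'E'
from h import *
np.set_printoptions(precision=4,suppress=True)
for nm in("side","top"):
    d=snap(nm);W=pts(d)
    m=(abs(W[...,0]-.59)<.068)&(W[...,1]<-.01)&(W[...,1]>-.165)&(W[...,2]>.085)&(W[...,2]<.16)&(d["img"].min(2)>110)&(np.ptp(d["img"],axis=2)<25)
    a=W[m]
    if len(a)<30: continue
    for _ in range(4):
        n=np.linalg.svd(a-a.mean(0),full_matrices=False)[2][2];n*=np.sign(n[2]);r=abs((a-a.mean(0))@n);a=a[r<max(.004,np.percentile(r,90))]
    print(nm,len(a),a.mean(0),n,"theta",np.arctan2(n[1],n[2]))
s=env.observe();print(s["time_s"],s["position"],s["ft_force"])
E
python3 hd.py
```

```text
side 2044 [ 0.5908 -0.0804  0.1028] [-0.0043 -0.0019  1.    ] theta -0.0019188428795480015
top 929 [ 0.6013 -0.0383  0.1009] [-0.0008  0.0024  1.    ] theta 0.0023898978961411402
17.9333 [ 0.5927 -0.1318  0.0756] [-7.0909  2.8779 19.9635]
```

The hood is hard shut: the fit gives 0 rad at z = 0.103 and 20 N is felt. I lift off straight up.

Request:
step_arm --targets '[[[0,0,-0.015],[0,0,0]],[[0,0,-0.04],[0,0,0]],[[0,0,-0.1],[0,0,0]],[[0,0,-0.2],[0,0,0]],[[0,0,-0.3],[0,0,0]],[[0.1,0,-0.4],[0,0,0]],[[0.2,0,-0.45],[0,0,0]],[[0.3,0,-0.45],[0,0,0]],[[0.4,0,-0.45],[0,0,0]],[[0.4,0,-0.45],[0,0,0]]]'

```text
time_s: 18.77
position: [0.4686, -0.131, 0.2084]
tool_rot: [[-1.0, 0.0, -0.001], [0.0, 1.0, 0.0], [0.001, 0.0, -1.0]]
ft_force: [-0.3, -0.4, 0.8]
grip_width: -0.0003
gripper_force: 0.0
```

```bash
python3 hd.py
python3 - <<'E'
from h import *
d=snap("top");W=pts(d)
for u,v in((172,197),(178,255),(484,225)): print(d["img"][v,u],W[v,u].round(3))
E
```

```text
side 2172 [ 0.591  -0.0843  0.1027] [-0.0012 -0.0002  1.    ] theta -0.0001680966218060286
top 2378 [ 0.5982 -0.0749  0.1008] [ 0.0027 -0.0022  1.    ] theta -0.002195160651742781
18.8667 [ 0.4723 -0.1318  0.2084] [ 0.6521 -1.1037  0.4333]
[250 248 247] [0.635 0.38  0.012]
[33 34 34] [0.474 0.342 0.06 ]
[253 253 253] [ 0.563 -0.454  0.082]
```

```bash
python3 -c "
from h import *
print(close_job())"
```

```text
the job is handed in; nothing more can be done
None
```

The job is handed in: before the hood closed, the puck measured within about 1 mm of resting on the stop (touched at about 5 N, pushed back under 1 mm). The hood measures fully shut (0.00 rad), and the dish, eyepiece and jar read where they started; the hand-in returned no verdict.

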